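# Sweep the offcuts off the layout plate into the scrap pan

### The job

Clear the three loose offcuts - the square stub, the flat bar end and the round slug - off the steel layout plate: sweep them with the side of the closed fingers along the plate and over its edge into the sheet-steel scrap pan tucked under one end. Only push them, do not pick them up or carry them. The rivet tin, the V-block and the finished hook on the plate stay where they are.

Things in the scene. Friction and masses are not known exactly. Their poses are not given: they have to be found in the camera images.
- plate: Fixed ground-steel layout plate, 360 x 360 mm, top face flat and level 56 mm above the bench, no rim; 16 mm thick on two bearers. Origin at bench level under its centre. Its own y axis points to one of the two ends under which the scrap pan and the wooden tray stand (edges at y = +180 and y = -180 mm in its frame); its x axis runs along those two edges and points away from the robot. The plate is turned by up to 0.25 rad.
- scrap_pan: Fixed open grey sheet-steel pan, 220 mm (its x) x 160 mm (its y), 38 mm high, walls 3 mm, with a few small old scraps fixed in it. Origin under its centre at bench level, axes parallel to the plate's. It stands at the plate's +y or -y end, drawn anew each time, its long side tucked 20 mm under the plate's edge, so its mouth begins right at the edge and reaches 140 mm out; it is shorter than the edge and stands up to 35 mm off its middle.
- work_tray: Fixed wooden tray for finished work, 220 x 160 mm, 34 mm high, with four forged hooks fixed in it; stands at the plate's other end in the same way. Nothing goes in it.
- square_stub: Offcut: stub of black square bar, 45 (x) x 20 (y) x 20 mm high, about 0.14 kg, lying loose on the plate at any yaw. Origin at the centre of its underside.
- flat_end: Offcut: end of black flat bar, 40 (x) x 30 (y) x 12 mm high, about 0.11 kg, lying flat on the plate at any yaw. Origin at the centre of its underside.
- round_slug: Offcut: slug of black round bar, diameter 34 mm, 16 mm high, about 0.11 kg, standing flat on the plate. Origin at the centre of its underside.
- rivet_tin: Bystander: open round tin of rivets, diameter 56 mm, 40 mm high, 0.3 kg, standing loose near the middle of the plate, between the offcuts. Origin at the centre of its underside.
- v_block: Bystander: steel V-block, 40 (x) x 60 (y) x 42 mm high, 0.65 kg, loose on the plate near its far edge. Origin at the centre of its underside.
- coat_hook: Bystander: finished forged coat hook lying flat on the plate near its edge towards the robot, 115 mm long (y) x 58 mm, 10 mm thick; its curl reaches 39 mm from the origin towards the plate's middle. Origin on the underside of its straight shank.

How it is judged:
By the outcome, as a careful person would: the job done as asked, in the order asked, and still so for the second after the job is handed in, with the robot touching nothing.
It also fails if it takes over 67 s, if anything falls off the work surface, if the arm or the gripper's body presses on something with over 40 N, if the wrist force passes 120 N, or if a joint passes its speed limit or range.

### The arm

A 6-joint arm with a two-finger parallel gripper is mounted at the origin on the work surface. World frame = base frame: x ahead of the robot, y to its left, z up, the work surface at z = 0. Lengths are in mm, angles in degrees, forces in N, time in s.
With the tool pointing down it reaches from about 325 to 925 mm from the base axis. Payload 3.1 kg.
Tool frame: the origin (TCP) lies at the very end of the fingers, on their centre line; the grasp point (between the pads) lies grasp_offset behind it (grasp_offset is the distance from the TCP to the grasp point, in mm); z points along the fingers, x is the direction in which the jaws open and shut, and the axes are right-handed (so a half turn about z gives the same grasp; the last joint's range is limited). The gripper opens to 85 mm and grips with 20 to 120 N. Pads are 22 mm wide; open, the fingers measure 114 mm over their backs; the gripper's body (76 mm by 85 mm) begins 54 mm behind the grasp point. The pads swing forward as they close: fully open they stand 13 mm farther back than shut.
Start: joints at [61.123, 12.427, 92.441, -0, 75.132, -6.429], TCP at [238.641, 577.659, 231.3] pointing down, gripper open.
Joint ranges: [-157.48, 157.48], [-44.54, 120.13], [17.64, 146.25], [-64.5, 244.5], [7.68, 150.69], [-147.95, 147.95]. Speed limits (degrees/s): [159.86, 159.86, 180, 180, 180, 180].

### API

Orientations are given as [roll, pitch, yaw] about the fixed x, y, z axes, in that order (R = Rz(yaw) Ry(pitch) Rx(roll)).
In Python, from station import * gives the robot as it stands. Calls block until the motion is done:
- goto(position, orientation): joint-space move of the TCP to a pose.
- move_l(position, attitude=None, speed=150): straight line of the TCP; attitude=None keeps the orientation; speed is the mean speed in mm/s.
- move_j(angles): joint-space move.
- grip(opening, squeeze=None): finger opening in mm; squeeze is the grip in N (None keeps the last); returns when the fingers have stopped.
- wait(seconds).
- solve_ik(position, orientation): joint angles nearest the present ones, or None.
- get_obs(): the state.
- get_image(name): name is "scene" or "top"; returns the picture (400x640x3 uint8, red, green, blue); there is no depth.
- get_calibration(name): a dict with "fx", "fy", "cx", "cy" (pixels), "R" (3x3) and "t" (3): a world point X has camera coordinates R X + t. Camera axes: x right, y down, z forward; pixel columns grow to the right and rows downward; lengths in mm; the calibration is good to about 2 mm. A picture is of the moment at which its call begins. get_calibration takes no time and is no camera call.
A pose or a line that the arm cannot do raises Unreachable and nothing moves.
- sign_off(): hands the job in, once; it reports no verdict.
Trained networks look in the newest picture that a camera, given by its name, has taken for a name from the list of things; names that differ only in an ending like _2 or _b are one class to them, and where a whole thing is asked for, a point or a joint stands for the part that bears it (a point fixed in the world has none). Each returns a list of dicts, best first, with "score" (0 to 1); they miss things now and then, are a little off and sometimes report something else, mostly with a low value. They report only what shows in the picture. A call takes as long as a camera call.
- spot_in(name, camera): "extent" ([centre column, centre row, width, height] in pixels, round what is visible of it).
- regions_of(name, camera): "region" (400x640 bool, what is visible of it) and "extent" ([centre column, centre row, width, height] in pixels, round what is visible of it).
The state is a dict: "t": time; "joint_pos": joint angles; "qvel": joint speeds; "effort": joint torques, N m; "tcp_pos": TCP position; "ee_rot": TCP orientation; "wrist_force": force on the tool from outside, world axes, zero at the start; "moment": the same for the moment, N m; "grip_width": finger opening in mm.
Only numpy, scipy, OpenCV 4.12 (cv2) and the standard library are available. Lean on these libraries where they do the work, as an engineer would, in place of code of your own. Each camera call takes 0.05 s, during which the arm holds its last target.

## Working session

There is one attempt and no reset: what is moved stays moved. The work goes in short steps, each a Python script; the robot and the scene stay as the last script left them, time stands still between calls to the robot, and variables do not carry over. Pictures are saved under pics/ and viewed, and the job is handed in when it is done.

```bash
mkdir -p pics; ls; cat > look.py <<'E'
from station import *
import cv2,sys
def save(cam,fn):
    im=get_image(cam); cv2.imwrite(fn,cv2.cvtColor(im,cv2.COLOR_RGB2BGR)); return im
E
python3 - <<'E'
from look import *
for c in("scene","top"):
    save(c,f"pics/{c}0.png"); k=get_calibration(c); print(c,k)
    for n in "plate scrap_pan work_tray square_stub flat_end round_slug rivet_tin v_block coat_hook".split():
        for d in spot_in(n,c)[:2]: print(n,[round(float(v)) for v in d["extent"]],round(d["score"],2))
o=get_obs();print(o["t"],o["tcp_pos"],o["ee_rot"],o["wrist_force"])
E
```

```text
pics
scene {'fx': 384.67271132210925, 'fy': 384.67271132210925, 'cx': 319.66465609618837, 'cy': 199.68192413989013, 'R': array([[ 0.61101772,  0.79160978,  0.00336089],
       [ 0.51809405, -0.39668263, -0.75777401],
       [-0.59852811,  0.46475461, -0.65250843]]), 't': array([-349.6260774 , -238.14573765, 1013.4615124 ])}
plate [314, 220, 284, 200] 0.96
scrap_pan [403, 150, 114, 61] 0.58
work_tray [187, 287, 166, 149] 0.63
square_stub [298, 240, 30, 18] 0.86
flat_end [382, 181, 23, 18] 0.52
round_slug [276, 170, 18, 18] 0.53
round_slug [402, 148, 118, 58] 0.43
rivet_tin [314, 179, 37, 40] 0.79
rivet_tin [245, 156, 59, 20] 0.42
v_block [355, 249, 48, 54] 0.93
v_block [384, 183, 25, 16] 0.25
coat_hook [246, 157, 60, 23] 0.73
coat_hook [383, 182, 23, 16] 0.16
top {'fx': 373.1125801916612, 'fy': 373.1125801916612, 'cx': 321.77763963629013, 'cy': 193.01889325778944, 'R': array([[ 1.65537595e-01, -9.86203064e-01, -9.06039602e-04],
       [-9.65817759e-01, -1.61929883e-01, -2.02422256e-01],
       [ 1.99482734e-01,  3.43835626e-02, -9.79297917e-01]]), 't': array([-61.69938076, 530.86012455, 670.02824048])}
plate [318, 207, 200, 193] 0.6
plate [331, 243, 20, 19] 0.45
scrap_pan [197, 199, 85, 114] 0.96
work_tray [454, 222, 74, 117] 0.59
work_tray [362, 124, 39, 30] 0.36
square_stub [378, 160, 22, 24] 0.66
flat_end [277, 159, 23, 24] 0.77
round_slug [330, 244, 18, 17] 0.75
round_slug [362, 122, 32, 29] 0.47
rivet_tin [321, 197, 32, 31] 0.74
v_block [363, 124, 35, 28] 0.8
coat_hook [335, 282, 59, 33] 0.61
coat_hook [452, 222, 71, 116] 0.42
1.0 [238.64952501 577.65693175 231.29087951] [-1.79999761e+02  1.32213636e-03  6.75498840e+01] [-0.85431134  0.9584791  -0.17588959]
```

View pics/scene0.png

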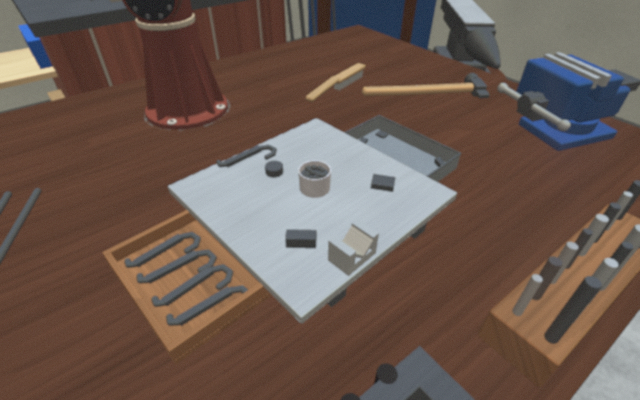

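View pics/top0.png

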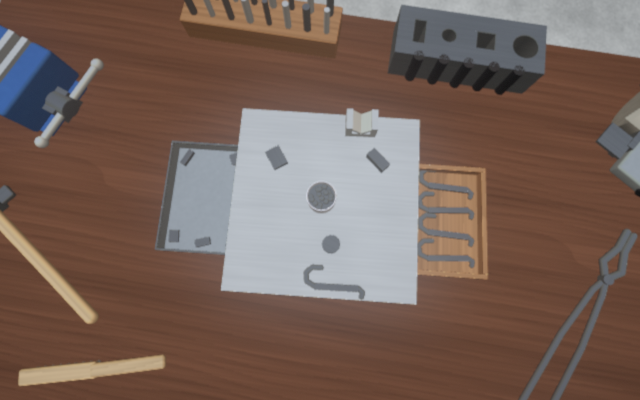

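The top view shows the pan at the left (columns 160–230), which is the +y end. Stub is at (378,160), flat at (277,158), slug at (331,244), tin at (321,197), V-block at (362,123) and hook at (335,282). Next I measure from both views.

```bash
cat > geo.py <<'E'
import numpy as np,cv2
from station import *
K={c:get_calibration(c) for c in("scene","top")}
def ray(c,uv):
    k=K[c];d=np.array([(uv[0]-k["cx"])/k["fx"],(uv[1]-k["cy"])/k["fy"],1.]);return -k["R"].T@k["t"],k["R"].T@d
def on(c,uv,z):
    o,d=ray(c,uv);return (o+d*(z-o[2])/d[2])[:2]
def tri(a,b):
    A=[];y=[]
    for c,uv in(("scene",a),("top",b)):
        o,d=ray(c,uv);d=d/np.linalg.norm(d);P=np.eye(3)-np.outer(d,d);A.append(P);y.append(P@o)
    x=np.linalg.lstsq(np.vstack(A),np.hstack(y),rcond=None)[0];return x
def proj(c,X):
    k=K[c];p=np.atleast_2d(X)@k["R"].T+k["t"];return np.c_[k["fx"]*p[:,0]/p[:,2]+k["cx"],k["fy"]*p[:,1]/p[:,2]+k["cy"]]
E
python3 - <<'E'
from geo import *
import numpy as np
np.set_printoptions(precision=1,suppress=True)
M={}
for c in("scene","top"):
    get_image(c)
    for n in "plate scrap_pan square_stub flat_end round_slug rivet_tin v_block coat_hook".split():
        r=regions_of(n,c)
        for d in r[:2]: print(c,n,d["score"].__round__(2),d["region"].sum(),np.array(d["extent"]))
        if r: M[c+n]=r[0]["region"]
np.savez("masks.npz",**M)
H=dict(square_stub=20,flat_end=12,round_slug=16,rivet_tin=40,v_block=42,coat_hook=10)
for n,h in H.items():
    cs={}
    for c in("scene","top"):
        if c+n in M:
            ys,xs=np.nonzero(M[c+n]); cs[c]=(xs.mean(),ys.mean())
    if len(cs)==2: print(n,"tri",tri(cs["scene"],cs["top"]),{c:on(c,cs[c],56+h/2) for c in cs})
    if "top"+n in M:
        m=M["top"+n].astype(np.uint8); cn=max(cv2.findContours(m,0,1)[0],key=cv2.contourArea)[:,0]
        P=np.array([on("top",p,56+h) for p in cn],np.float32); print("   rect",cv2.minAreaRect(P))
for c in("top","scene"):
    m=M[c+"plate"].astype(np.uint8); cn=max(cv2.findContours(m,0,1)[0],key=cv2.contourArea)
    P=np.array([on(c,p,56) for p in cv2.convexHull(cn)[:,0]],np.float32);print(c,"plate",cv2.minAreaRect(P))
m=M["topscrap_pan"].astype(np.uint8); cn=max(cv2.findContours(m,0,1)[0],key=cv2.contourArea)
P=np.array([on("top",p,38) for p in cv2.convexHull(cn)[:,0]],np.float32);print("pan",cv2.minAreaRect(P),cv2.boxPoints(cv2.minAreaRect(P)))
E
```

```text
scene plate 0.57 26435 [315.4 221.8 287.  205.3]
scene scrap_pan 0.96 3378 [403.4 149.6 115.5  59.3]
scene scrap_pan 0.35 478 [245.1 156.4  56.8  22.4]
scene square_stub 0.82 563 [299.4 240.2  28.6  16.8]
scene flat_end 0.59 337 [381.8 182.6  24.4  18.9]
scene round_slug 0.7 249 [275.7 167.3  18.8  18.2]
scene rivet_tin 0.95 1012 [313.4 177.6  33.9  37.9]
scene v_block 0.64 1828 [352.2 247.8  47.5  52.3]
scene coat_hook 0.67 490 [244.9 156.5  56.6  22.2]
scene coat_hook 0.34 13575 [188.4 286.6 167.8 153.1]
top square_stub 0.83 264 [379.  159.8  22.2  18.6]
top flat_end 0.91 323 [278.1 157.2  28.5  24.5]
top flat_end 0.55 31288 [317.7 207.1 198.6 196.6]
top round_slug 0.48 239 [332.9 243.3  15.5  18.8]
top rivet_tin 0.93 785 [321.4 197.7  31.1  30.4]
top v_block 0.84 847 [362.5 122.9  30.2  30.5]
top coat_hook 0.58 583 [335.6 281.1  60.9  35.7]
top coat_hook 0.48 261 [331.1 243.6  18.5  18.6]
square_stub tri [613.4 -68.8  65.8] {'scene': array([613.4, -69.1]), 'top': array([613.5, -68.5])}
   rect ((610.334228515625, -67.072265625), (45.570953369140625, 23.40294075012207), 47.45361328
[... 422 characters left out ...]
et_tin tri [521.   26.8  76.9] {'scene': array([520.1,  27.5]), 'top': array([521.2,  26.8])}
   rect ((516.88671875, 26.45378875732422), (57.552677154541016, 53.0355110168457), 9.515962600708008)
v_block tri [679.9 -25.8  74.5] {'scene': array([681.9, -26.5]), 'top': array([678.3, -26.4])}
   rect ((670.78076171875, -25.295135498046875), (55.70226287841797, 60.84733581542969), 7.812661647796631)
coat_hook tri [367.2 -15.6  59.5] {'scene': array([368.8, -17.2]), 'top': array([367.6, -14.8])}
   rect ((374.4684143066406, -22.49740219116211), (115.86570739746094, 44.03742599487305), 87.63880920410156)Traceback (most recent call last):
  File "<stdin>", line 23, in <module>
KeyError: 'topplate'
```

```bash
python3 - <<'E'
from geo import *
np.set_printoptions(precision=1,suppress=True)
for n,z in(("plate",56),("scrap_pan",38),("work_tray",34)):
  for i in range(2):
    for c in("top","scene"):
      get_image(c)
      for d in regions_of(n,c)[:1]:
        m=d["region"].astype(np.uint8); cn=max(cv2.findContours(m,0,1)[0],key=cv2.contourArea)
        h=cv2.convexHull(cn)
        P=np.array([on(c,p,z) for p in h[:,0]],np.float32);r=cv2.minAreaRect(P)
        print(n,c,d["score"],r[0],r[1],r[2]);print(cv2.boxPoints(r).tolist() if n!="plate" else "")
E
```

```text
plate top 0.56 (518.4500122070312, 19.289932250976562) (359.5506286621094, 360.5392150878906) 5.5339436531066895

plate scene 0.9 (527.0391235351562, 18.919784545898438) (378.1241149902344, 368.2547302246094) 5.437247276306152

plate top 0.64 (518.477294921875, 20.10760498046875) (362.6138610839844, 362.15191650390625) 5.5903496742248535

plate scene 0.85 (527.6014404296875, 18.039688110351562) (377.80828857421875, 366.3958435058594) 5.437252521514893

scrap_pan top 0.69 (440.7708740234375, -5.700836181640625) (30.6855525970459, 32.846675872802734) 9.523910522460938
[[422.92218017578125, 7.957530498504639], [428.35699462890625, -24.43640899658203], [458.61956787109375, -19.359203338623047], [453.18475341796875, 13.034736633300781]]
scrap_pan scene 0.73 (542.5215454101562, -229.8664093017578) (238.5618896484375, 143.66836547851562) 5.437243938446045
[[416.9705810546875, -169.657958984375], [430.583984375, -312.6799011230469], [668.072509765625, -290.0748596191406], [654.4591064453125, -147.05291748046875]]
scrap_pan top 0.55 (490.024169921875, 270.77923583984375) (222.64720153808594, 
[... 597 characters left out ...]
767395019531, -176.00015258789062], [421.8265686035156, -311.52313232421875], [643.0435791015625, -291.200927734375], [630.59375, -155.67794799804688]]
work_tray scene 0.62 (537.7449951171875, -229.49130249023438) (242.54638671875, 145.05076599121094) 5.437255382537842
[[410.145263671875, -168.78355407714844], [423.8896484375, -313.18170166015625], [665.3447265625, -290.19903564453125], [651.600341796875, -145.8009033203125]]
work_tray top 0.92 (527.7009887695312, -232.9451904296875) (222.728515625, 136.61532592773438) 6.044069766998291
[[409.7634582519531, -176.7431640625], [424.1481018066406, -312.59906005859375], [645.6385498046875, -289.147216796875], [631.25390625, -153.29132080078125]]
```

```bash
cat >> geo.py <<'E'
C0=np.array([518.5,19.7]);A=np.radians(5.55);EX=np.array([np.cos(A),np.sin(A)]);EY=np.array([-EX[1],EX[0]])
def W(px,py): return C0+EX*px+EY*py
def PL(x,y): d=np.array([x,y])-C0; return np.array([d@EX,d@EY])
def snap(fn,cam="top",box=None,s=2):
    im=get_image(cam)[...,::-1].copy()
    if box is not None: x0,y0,x1,y1=box; im=cv2.resize(im[y0:y1,x0:x1],None,fx=s,fy=s,interpolation=cv2.INTER_CUBIC)
    cv2.imwrite(fn,im)
def box(cx,cy,yaw,l,w,z):
    a=np.radians(yaw);u=np.array([np.cos(a),np.sin(a)])*l/2;v=np.array([-np.sin(a),np.cos(a)])*w/2;c=np.array([cx,cy])
    return np.array([[*(c+s*u+t*v),z] for s,t in((1,1),(1,-1),(-1,-1),(-1,1))])
E
python3 - <<'E'
from geo import *
for n,a in dict(stub=(611,-67.5),flat=(587,127.5),slug=(438,-5.2),tin=(519,26.5),vb=(676,-26),hook=(367,-16),pan=(490,270.8)).items(): print(n,PL(*a).round(1))
im=get_image("top")[...,::-1]; x0,y0=150,90;s=3
im=cv2.resize(im[y0:310,x0:430],None,fx=s*.9,fy=s*.9,interpolation=cv2.INTER_CUBIC);s*=.9
def dr(B,col): cv2.polylines(im,[((proj("top",B)-[x0,y0]+.5)*s).round().astype(np.int32)],True,col,1)
dr(box(611.5,-68,47.5,45,20,76),(0,0,255)); dr(box(587,127.8,36.5,40,30,68),(0,255,0)); dr(box(*C0,5.55,360,360,56),(255,0,0)); dr(box(*W(-4,250),5.55,220,140,38),(255,0,255))
cv2.imwrite("pics/ov.png",im)
E
```

```text
stub [ 83.6 -95.7]
flat [ 78.6 100.7]
slug [-82.5 -17. ]
tin [1.2 6.7]
vb [152.3 -60.7]
hook [-154.2  -20.9]
pan [ -4.1 252.7]
```

View pics/ov.png

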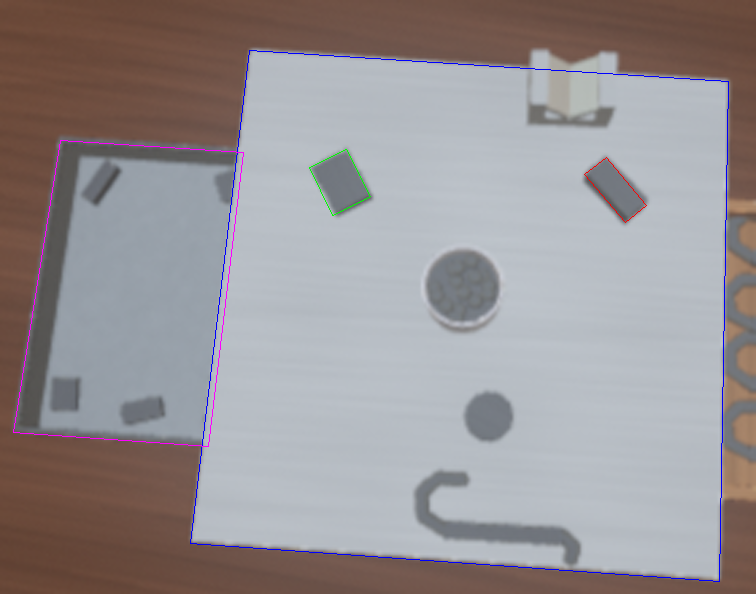

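The overlay fits plate, pan, flat and stub closely. The flat goes first, pushed square to its long face, because it blocks the stub's lane.

```bash
cat >> geo.py <<'E'
TOP,LOW=130,60
def pose(px,py,h,z):
    return [*W(px,py),z],[180,0,h-90+5.55]
def st(t=""):
    o=get_obs();print(t,"t",round(o["t"],2),"tcp",np.round(o["tcp_pos"],1),"pl",PL(*o["tcp_pos"][:2]).round(1),"F",np.round(o["wrist_force"],1),"g",round(o["grip_width"],1));return o
E
python3 - <<'E'
from geo import *
h=121
grip(0)
goto(*pose(96.5,71.5,h,TOP)); st()
p,a=pose(96.5,71.5,h,LOW); move_l(p,a,speed=120); st("down")
snap("pics/a_top.png"); snap("pics/a_sc.png","scene",(240,100,460,260),3)
E
```

```text
t 6.11 tcp [607.6 101.3 130.3] pl [96.6 72.6] F [0.1 0.9 0.7] g -0.4
down t 6.84 tcp [608.2 100.4  60.5] pl [97.  71.6] F [0.3 0.2 0.2] g 0.0
```

View pics/a_sc.png

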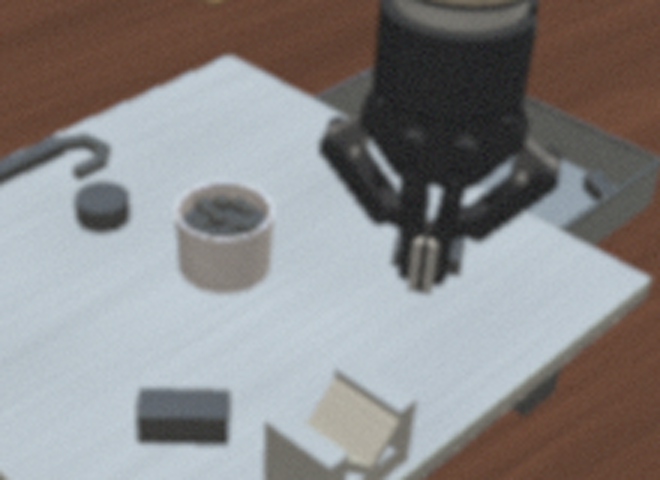

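View pics/a_top.png

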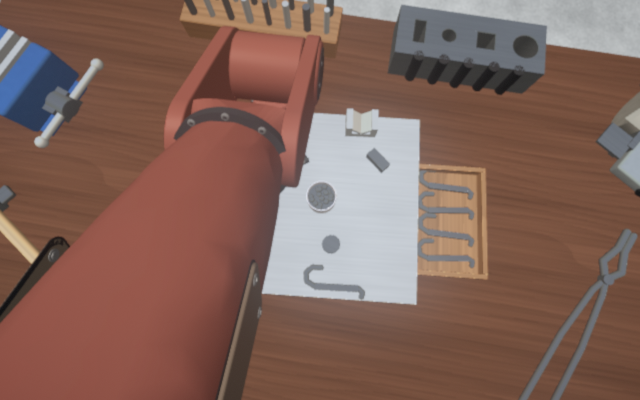

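The scene view shows the closed fingers down behind the flat, which is hidden by the gripper at about (430,270) in the crop. Linkages clear the tin. Now I push.

```bash
python3 - <<'E'
from geo import *
h=121
p,a=pose(27,187,h,LOW); move_l(p,a,speed=70); st("end")
snap("pics/b_sc.png","scene",(240,80,500,275),3)
p,a=pose(35,175,h,TOP); move_l(p,a,speed=200); st("up")
snap("pics/b_top.png")
E
```

```text
end t 9.02 tcp [527.5 208.2  60.1] pl [ 27.2 186.8] F [-0.1  0.2 -1.1] g -0.2
up t 9.57 tcp [536.4 197.2 130. ] pl [ 35.  174.9] F [ 0.2 -0.8  0. ] g -0.1
```

View pics/b_sc.png

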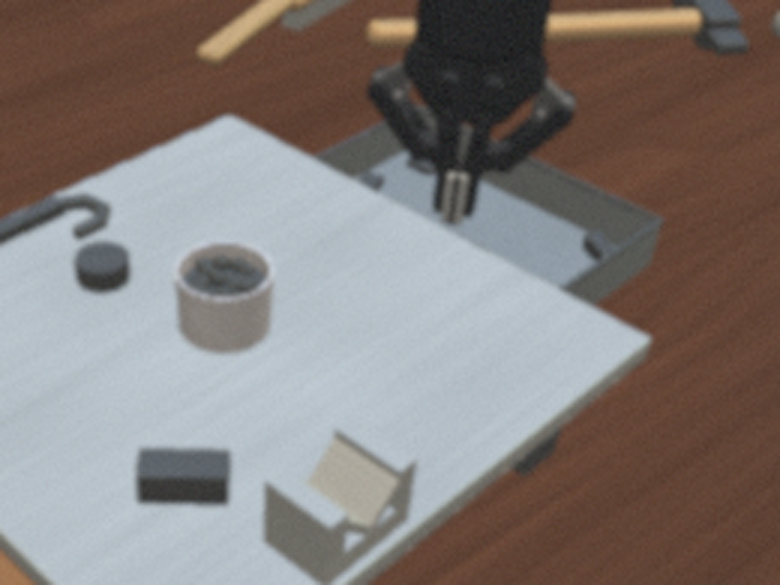

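Flat is off the plate. Next I align the stub with a short push.

```bash
python3 - <<'E'
from geo import *
goto(*pose(82,-140,90,TOP)); st()
snap("pics/c_top.png",box=(150,90,430,310),s=2)
p,a=pose(82,-140,90,LOW); move_l(p,a,speed=130)
p,a=pose(82,-80,90,LOW); move_l(p,a,speed=60); st("mid")
snap("pics/c_sc.png","scene",(240,80,500,275),3)
E
```

```text
t 10.83 tcp [ 613.2 -110.3  129.4] pl [  81.7 -138.6] F [-0.7  0.3  0. ] g 0.1
mid t 12.72 tcp [608.  -52.   59.9] pl [ 82.1 -80. ] F [-0.4 -0.9 -0.7] g -0.5
```

View pics/c_sc.png

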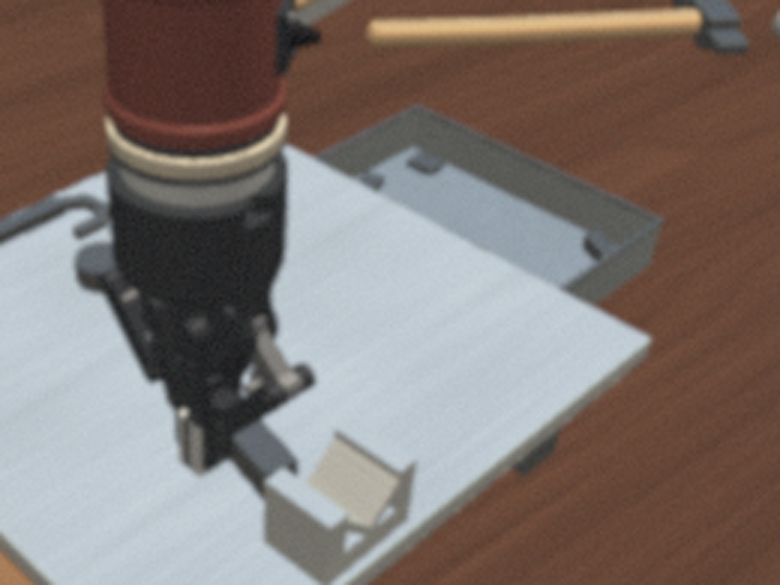

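View pics/c_top.png

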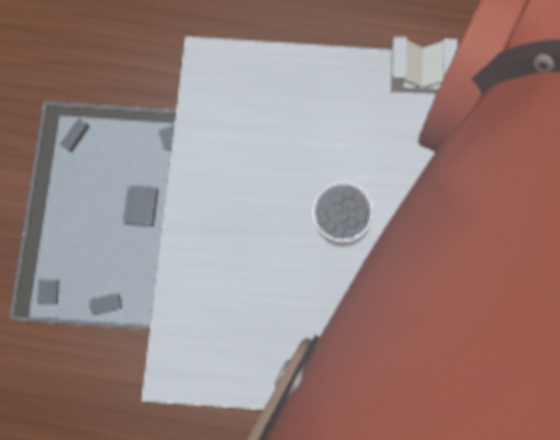

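The flat is in the pan at crop (140,205). The stub slid outwards and sits near the V-block at crop (270,460), so I back off and measure.

```bash
python3 - <<'E'
from geo import *
np.set_printoptions(precision=1,suppress=True)
p,a=pose(80,-95,90,LOW); move_l(p,a,speed=100)
p,a=pose(80,-97,90,TOP); move_l(p,a,speed=250)
goto(*pose(-60,60,90,170)); st()
snap("pics/d_top.png",box=(290,90,430,210),s=5)
for c in("top","scene"):
  get_image(c)
  for n,h in(("square_stub",20),("v_block",42)):
   for d in regions_of(n,c)[:1]:
    m=d["region"].astype(np.uint8); cn=max(cv2.findContours(m,0,1)[0],key=cv2.contourArea)[:,0]
    P=np.array([PL(*on(c,p,56+h)) for p in cn],np.float32);print(c,n,d["score"],cv2.minAreaRect(P))
    ys,xs=np.nonzero(d["region"]);print(PL(*on(c,(xs.mean(),ys.mean()),56+h/2)))
E
```

```text
t 14.38 tcp [453.4  73.3 169.5] pl [-59.6  59.6] F [ 0.4 -0.5  0.6] g -0.1
top square_stub 0.73 ((96.31905364990234, -58.678688049316406), (21.920862197875977, 48.87990188598633), 79.14881134033203)
[100.2 -59.8]
top v_block 0.84 ((147.03591918945312, -58.67210388183594), (51.23360061645508, 59.15607452392578), 1.399528980255127)
[154.3 -60.6]
scene square_stub 0.74 ((104.67898559570312, -65.3658447265625), (29.046363830566406, 53.559814453125), 78.03839111328125)
[ 97.1 -58.2]
scene v_block 0.93 ((168.131103515625, -72.72216796875), (60.01303482055664, 84.4616928100586), 1.4298794269561768)
[158.4 -61.7]
```

View pics/d_top.png

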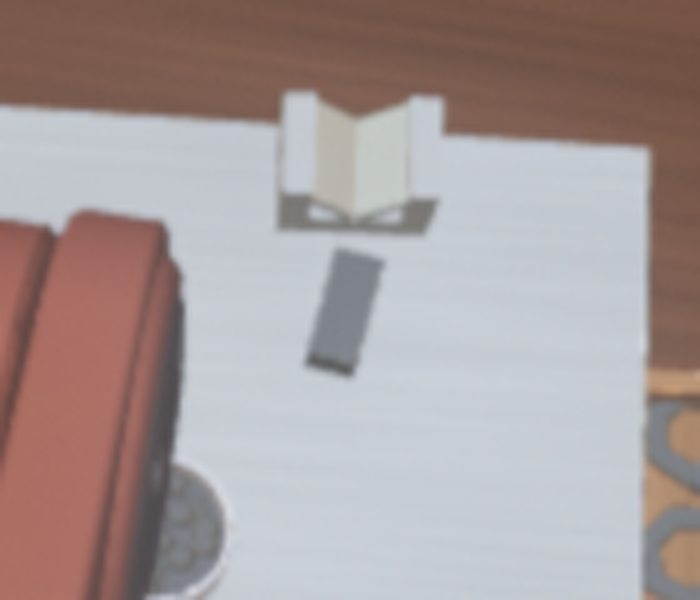

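Stub is at plate (98,−59), turned −11°, and the V-block is untouched. I re-approach more centrally with the face turned 15° inward (heading 105°), then check.

```bash
python3 - <<'E'
from geo import *
np.set_printoptions(precision=1,suppress=True)
h=105
goto(*pose(102,-95,h,TOP)); st()
p,a=pose(102.5,-95,h,62); move_l(p,a,speed=130); st("dn")
p,a=pose(102.5-45*.259,-95+45*.966,h,62); move_l(p,a,speed=50); st("mid")
snap("pics/e_sc.png","scene",(240,80,500,275),3)
E
```

```text
t 15.63 tcp [628.4 -64.3 129.7] pl [101.3 -94.3] F [0.3 0.3 0.2] g -0.4
dn t 16.31 tcp [630.1 -64.6  62.6] pl [102.9 -94.7] F [-0.4 -0.6  0.4] g 0.1
mid t 17.36 tcp [613.5 -22.5  61.7] pl [ 90.5 -51.2] F [-0.2 -0.4 -0.8] g 0.3
```

View pics/e_sc.png

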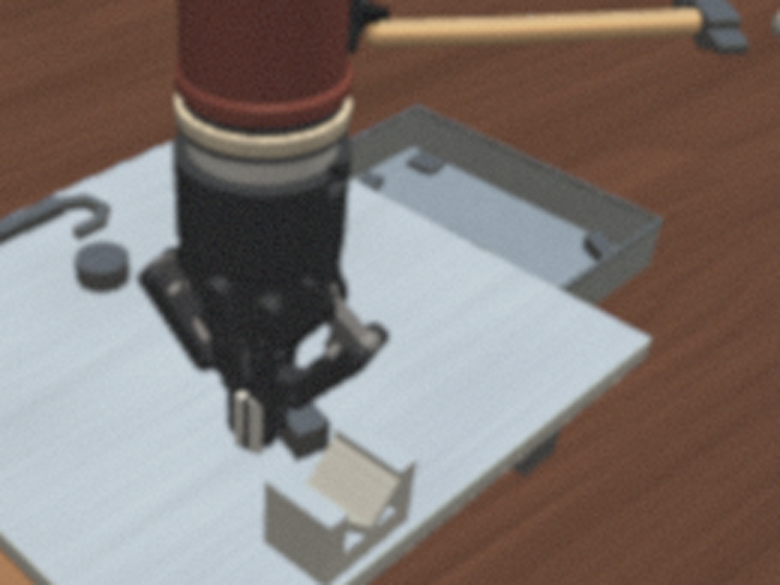

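```bash
cat >> geo.py <<'E'
def find(n,h,cams=("top","scene")):
  for c in cams:
   for d in regions_of(n,c)[:1]:
    m=d["region"].astype(np.uint8); cn=max(cv2.findContours(m,0,1)[0],key=cv2.contourArea)[:,0]
    r=cv2.minAreaRect(np.array([PL(*on(c,p,56+h)) for p in cn],np.float32))
    ys,xs=np.nonzero(d["region"]);print(c,n,round(d["score"],2),"rect",np.round(r[0],1),np.round(r[1],1),round(r[2],1),"cen",PL(*on(c,(xs.mean(),ys.mean()),56+h/2)).round(1))
E
python3 - <<'E'
from geo import *
h=105
p,a=pose(94,-65,h,62); move_l(p,a,speed=150)
p,a=pose(90,-65,h,TOP); move_l(p,a,speed=250)
goto(*pose(-60,90,90,170)); st()
snap("pics/f_top.png",box=(290,90,430,210),s=5); get_image("scene")
find("square_stub",20); find("v_block",42)
E
```

```text
t 18.97 tcp [450.3 103.2 169.4] pl [-59.8  89.7] F [ 0.2 -0.7  0.8] g -0.1
top square_stub 0.6 rect [ 89.2 -26.4] [23.2 52.1] 75.5 cen [ 92.6 -27.1]
scene square_stub 0.72 rect [ 99.1 -33.6] [29.6 60.3] 74.4 cen [ 93.1 -26.6]
top v_block 0.93 rect [146.6 -59.9] [58.6 61.1] 3.3 cen [154.5 -61.7]
scene v_block 0.9 rect [167.7 -72.5] [60.6 85.7] 0.5 cen [157.9 -60.7]
```

View pics/f_top.png

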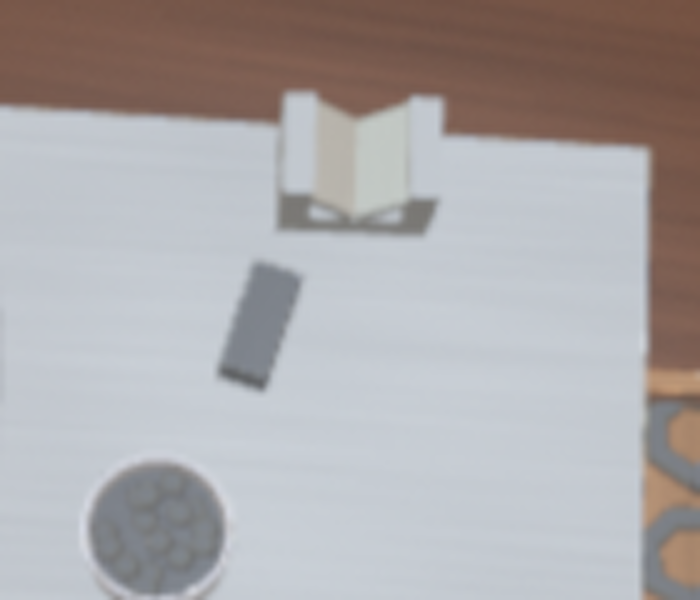

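The stub translated without rotating: it is at (93,−27), −14.5°, so the finger face is narrower than I assumed (about ±8 mm). I'll push right of its centre to turn it.

```bash
python3 - <<'E'
from geo import *
h=105
goto(*pose(104,-63,h,TOP))
p,a=pose(104,-63,h,62); move_l(p,a,speed=130); st("dn")
p,a=pose(104-38*.259,-63+38*.966,h,62); move_l(p,a,speed=60); st("mid")
snap("pics/g_sc.png","scene",(240,80,500,275),3)
p,a=pose(97,-40,h,62); move_l(p,a,speed=150)
p,a=pose(94,-40,h,TOP); move_l(p,a,speed=250)
goto(*pose(-60,-90,90,170)); st()
snap("pics/g_top.png",box=(220,90,430,260),s=3); get_image("scene")
find("square_stub",20); find("v_block",42)
E
```

```text
dn t 20.85 tcp [628.4 -32.6  62.6] pl [104.4 -62.7] F [ 0.5  0.4 -0.3] g -0.0
mid t 21.63 tcp [614.2   3.   61.7] pl [ 93.7 -25.8] F [-0.   0.  -0.6] g 0.1
 t 23.07 tcp [467.7 -75.5 169.3] pl [-59.8 -89.8] F [-0.1  0.2  0.1] g -0.0
top square_stub 0.75 rect [79.2 -5.8] [49.2 21.5] 14.8 cen [81.8 -5.7]
scene square_stub 0.84 rect [ 89.1 -12.7] [51.8 40.2] 13.4 cen [82.  -5.2]
top v_block 0.98 rect [147.  -60.5] [56.3 62.7] 2.2 cen [154.5 -61.9]
scene v_block 0.73 rect [167.7 -73.3] [61.4 86.3] 0.6 cen [158.4 -61.5]
```

View pics/g_top.png

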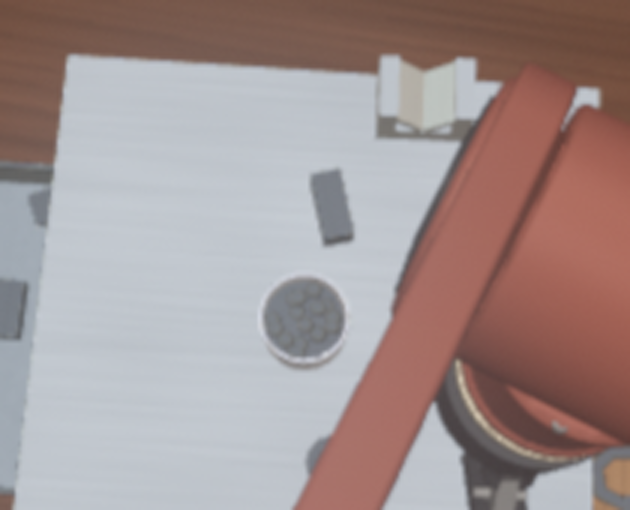

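View pics/g_sc.png

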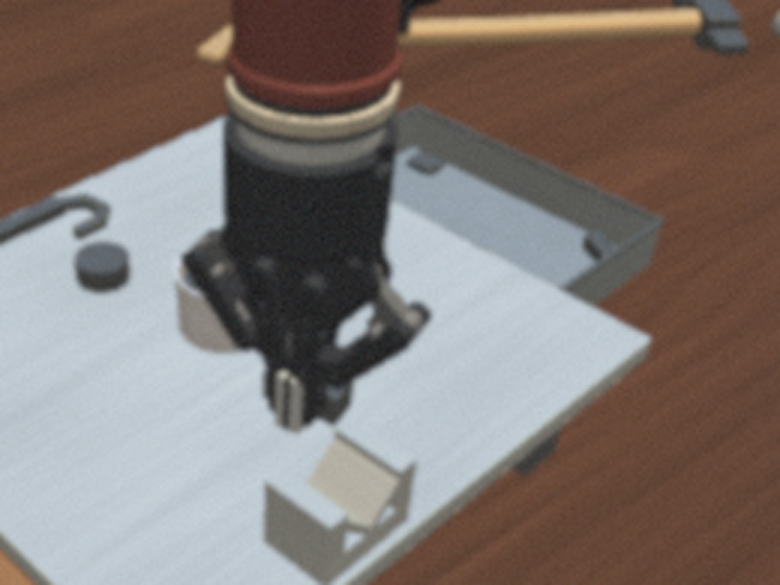

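Stub now at (82,−5.5), +15°. V-block and tin are unmoved. I push through its centre, heading 101°, with a check midway.

```bash
python3 - <<'E'
from geo import *
h=101;u=np.array([np.cos(np.radians(h)),np.sin(np.radians(h))])
c=np.array([82.5,-5.5]); s=c-29*u; e=s+u*100
goto(*pose(*s,h,TOP))
p,a=pose(*s,h,61); move_l(p,a,speed=130); st("dn")
p,a=pose(*e,h,61); move_l(p,a,speed=60); st("mid")
snap("pics/h_sc.png","scene",(240,80,500,275),3)
b=e-12*u
p,a=pose(*b,h,61); move_l(p,a,speed=150)
p,a=pose(*b,h,TOP); move_l(p,a,speed=250)
goto(*pose(-60,-60,90,170)); st()
snap("pics/h_top.png",box=(150,90,430,310),s=2.5); get_image("scene")
find("square_stub",20); find("rivet_tin",40)
E
```

```text
dn t 24.74 tcp [609.7  -6.   61.8] pl [ 88.3 -34.4] F [-0.9 -0.1  0.1] g 0.4
mid t 26.56 tcp [580.7  90.3  60.7] pl [68.7 64.3] F [-0.8 -0.5  0.4] g 0.1
 t 28.02 tcp [464.6 -45.4 169.3] pl [-59.9 -59.6] F [-0.2  0.1  0.4] g -0.0
top square_stub 0.55 rect [60.6 84.3] [48.1 20.4] 11.5 cen [63.1 85.4]
scene square_stub 0.87 rect [72.2 75.6] [53.7 40. ] 10.5 cen [65.6 86. ]
```

View pics/h_top.png

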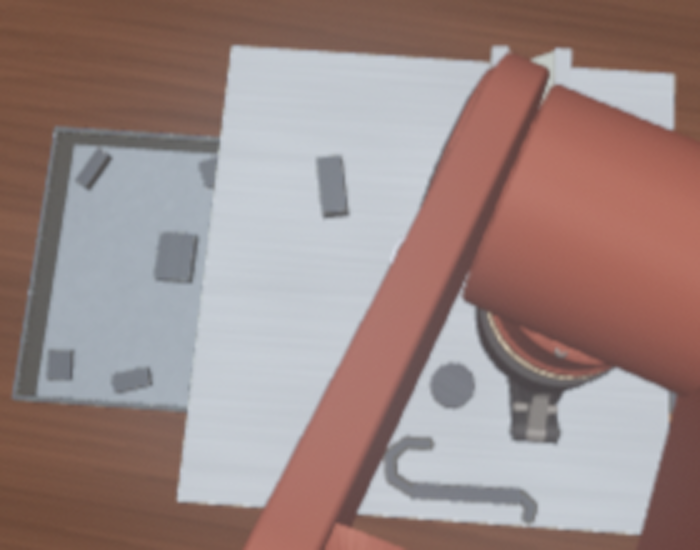

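Stub is flush and centred at (64,86). I finish it, then sweep the slug.

```bash
python3 - <<'E'
from geo import *
h=101;u=np.array([np.cos(np.radians(h)),np.sin(np.radians(h))])
c=np.array([64.3,85.7]); s=c-29*u; e=s+u*(187-s[1])/u[1]
goto(*pose(*s,h,TOP))
p,a=pose(*s,h,61); move_l(p,a,speed=130); st("dn")
p,a=pose(*e,h,61); move_l(p,a,speed=70); st("end")
b=e-12*u
p,a=pose(*b,h,TOP); move_l(p,a,speed=200)
goto(*pose(-86.3,-53,84,TOP)); st()
snap("pics/i_top.png",box=(150,90,430,310),s=2.5);snap("pics/i_sc.png","scene",(200,80,500,275),2.6)
find("round_slug",16)
E
```

```text
dn t 29.76 tcp [582.9  82.9  61.7] pl [70.2 56.7] F [0.4 0.3 0.2] g -0.1
end t 31.8 tcp [544.9 209.9  61. ] pl [ 44.7 186.7] F [ 0.4 -0.6 -0.1] g 0.0
 t 33.33 tcp [438.  -40.9 129.7] pl [-86.  -52.5] F [-0.3 -0.5 -0.1] g -0.1
top round_slug 0.6 rect [-94.1 -11.7] [18.8  7.3] 67.6 cen [-93.5 -12.2]
scene round_slug 0.72 rect [-72. -22.] [25.1 40.9] 52.7 cen [-80.8 -16.4]
```

View pics/i_top.png

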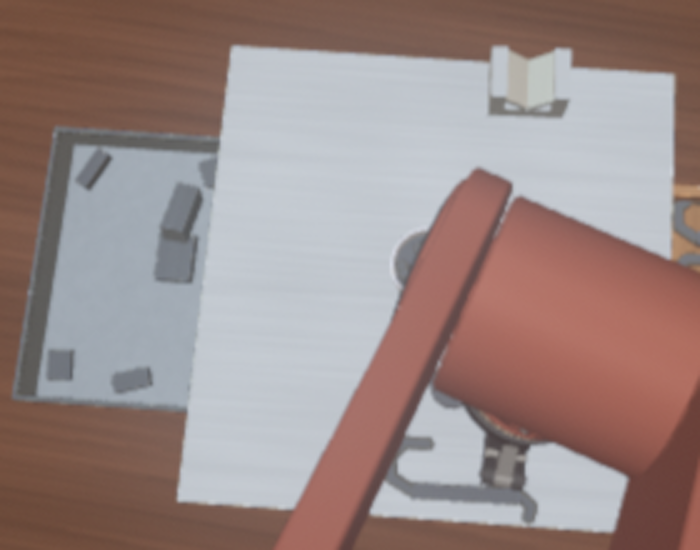

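View pics/i_sc.png

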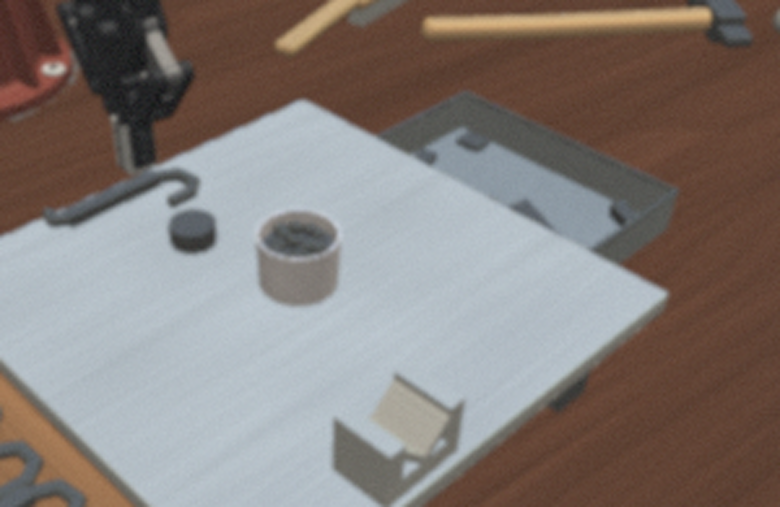

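Stub is in the pan at crop (180,210), next to the flat. Now the slug.

```bash
python3 - <<'E'
from geo import *
h=84;u=np.array([np.cos(np.radians(h)),np.sin(np.radians(h))])
c=np.array([-82,-17]); s=c-36*u; e=s+u*110
p,a=pose(*s,h,TOP); move_l(p,a,speed=100)
p,a=pose(*s,h,60); move_l(p,a,speed=130); st("dn")
p,a=pose(*e,h,60); move_l(p,a,speed=60); st("mid")
snap("pics/j_sc.png","scene",(200,80,500,275),2.6); snap("pics/j_top.png",box=(150,90,430,310),s=2.5)
E
```

```text
dn t 34.48 tcp [438.7 -41.3  60.4] pl [-85.3 -53. ] F [ 0.1 -0.4  0.7] g 0.0
mid t 36.46 tcp [438.9  68.8  59.8] pl [-74.5  56.6] F [-0.5 -0.1 -0.2] g -0.1
```

View pics/j_sc.png

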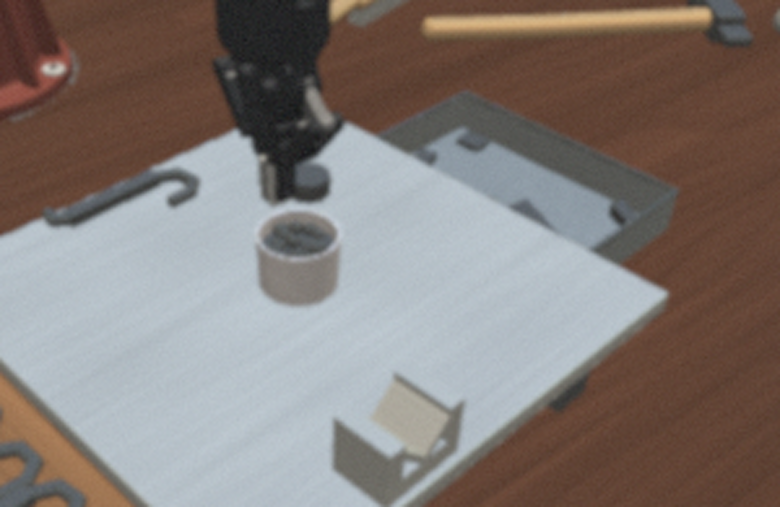

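View pics/j_top.png

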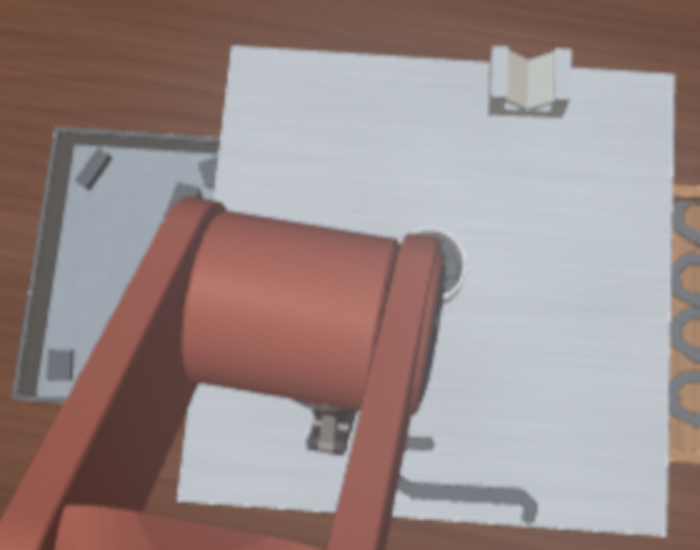

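```bash
python3 - <<'E'
from geo import *
get_image("scene"); find("round_slug",16,("scene",)); print(PL(*on("scene",(200+311/2.6,80+182/2.6),64)))
E
```

```text
scene round_slug 0.46 rect [-61.2  80.7] [24.6 52.4] 46.1 cen [-68.6  87.6]
[-68.34426554  87.40789338]
```

Slug is still centred ahead of the fingers, at about (−69,87), so I continue over the edge.

```bash
python3 - <<'E'
from geo import *
p,a=pose(-60,188,84,60); move_l(p,a,speed=70); st("end")
p,a=pose(-62,172,84,TOP); move_l(p,a,speed=200)
goto(*pose(-60,-120,90,200)); st("away")
snap("pics/k_top.png",box=(150,90,430,310),s=2.5);snap("pics/k_sc.png","scene",(200,80,500,275),2.6)
for n,h in(("rivet_tin",40),("v_block",42),("coat_hook",10)): find(n,h)
E
```

```text
end t 38.7 tcp [440.6 200.7  60. ] pl [-60.  187.7] F [ 0.1 -0.1 -0.5] g -0.0
away t 40.36 tcp [ 469.7 -104.5  198.7] pl [ -60.5 -118.9] F [ 0.2 -0.2 -0.3] g -0.1
top rivet_tin 0.66 rect [-1.   7.8] [57.6 51.2] 4.0 cen [2.7 7.3]
scene rivet_tin 0.74 rect [19.1 -7.7] [54.3 97.5] 47.0 cen [2.2 8.2]
top v_block 0.94 rect [146.2 -59.6] [62.7 55.7] 88.6 cen [153.9 -61.4]
scene v_block 0.84 rect [167.3 -72.3] [60.1 87.5] 4.2 cen [157.8 -60.7]
top coat_hook 0.62 rect [-151.1   -0.3] [64.9 39.4] 48.0 cen [-149.5    3.6]
scene coat_hook 0.6 rect [-141.   -30.4] [115.2  53. ] 84.0 cen [-153.9  -23.4]
```

View pics/k_top.png

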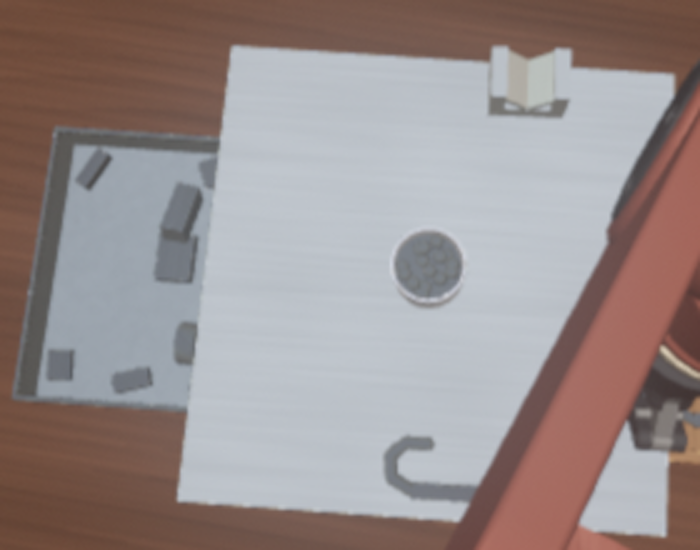

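View pics/k_sc.png

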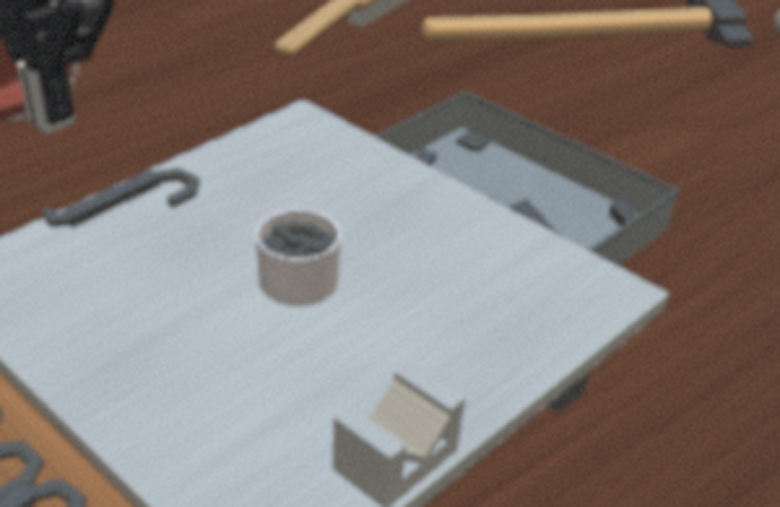

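```bash
python3 - <<'E'
from geo import *
wait(1.0)
snap("pics/l_top.png",box=(150,140,250,260),s=5); o=st()
E
```

```text
t 41.81 tcp [ 470.4 -105.6  200. ] pl [ -60. -120.] F [-0.7  0.2 -0. ] g 0.3
```

View pics/l_top.png

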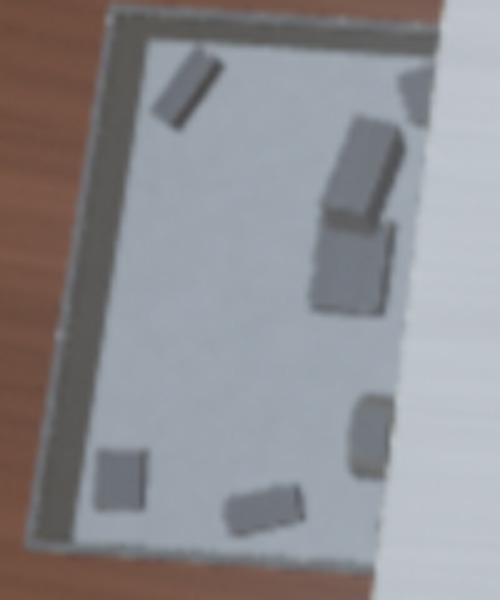

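```bash
python3 - <<'E'
from geo import *
sign_off(); st()
E
```

```text
the job is handed in; nothing more can be done
the job is handed in; nothing more can be done
```

All three offcuts are off the plate and in the scrap pan, pushed only with the closed fingers. I handed in at about 42 s of the 67 s limit.

- **How it went:** I swept the flat bar end first because it lay in the stub's path, then the square stub, then the round slug. The stub needed three extra corrective pushes. The first one turned it off-line towards the V-block, because the finger face was narrower than I had assumed. It did not touch the V-block.
- **Offcuts at the last look:** The final top views, about 1.4 s apart, show all three still in the pan. The stub lies against the flat. The slug is close in by the plate's edge, partly hidden and apparently standing on its rim. It had not moved between the two pictures, and I left it there.
- **Bystanders:** The tin and V-block are where they started, to within about 2 mm of measuring error. For the hook, the final top-view detection disagreed with its start position because the arm was covering part of it. The scene view puts it within about 3 mm of where it was, and I saw no change in the pictures.
- **Forces:** The wrist readings I took at the stops between moves stayed below about 2 N. I did not log force during the pushes themselves.

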